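# Hook the fuse tray out from under the instrument riser

### The job

The fuse tray under the instrument riser is too far in for fingers. Draw the hooked puller out by its showing end until it is wholly clear of the bench meter, lay it down and let go, then take it again farther back, which gives the reach to catch the tray's pull eye under the ledge with its hook, and pull the tray out until the sprung catch drops behind its cross rib, leaving its back end between the guide rails. Finally unhook the puller and lay it flat on the bench clear of the tray; do not touch the tray with the gripper or arm, and leave the other things where they are.

Things in the scene. Friction and masses are not known exactly. Their poses are not given: they have to be found in the camera images.
- puller: Hooked rod lying flat, its handle hidden under the bench meter. Origin: under the handle's middle, on the bench; +x along it to the hook, z up. Wooden handle x -40..40 mm, 18 wide, 16 high; then an 8 mm steel rod, centre 8 mm up, to x 155, bent sideways to its +y: bent part from (155,0) to (150,22), round end to y 26. 0.12 kg, balances about 25 mm ahead of the origin; slides with about 1 N.
- hook (a point): Middle of the puller's bent hook part, at (152, 12, 8) mm in the puller's frame.
- meter: Bench meter: fixed grey instrument on four 40 mm high round feet at its corners, top at 130 mm. Origin: on the bench below the middle of its right-hand edge; it covers its own y 0..220, x -130..130 mm. The puller's hook end sticks out 80 to 90 mm towards the meter's -y, roughly square to that edge; the middle of the puller's handle starts about 75 mm inside.
- riser: Fixed white shelf, 220 mm wide, 240 deep, with a grey instrument flush with its front edge, top at 170. Ledge underside 72 mm above the bench. Origin: on the bench below the middle of the ledge's front edge; +x goes in under the ledge, away from the robot. Two guide rails 14 mm high, inner faces at y +-57, run from x 4 to 210; the tray slides between them along x. Side panels at y +-98..110.
- tray: Fuse tray: loose aluminium tray 110 x 110 mm, 0.25 to 0.5 kg, on the bench between the riser's rails (2 mm play each side), turned like the riser; pulling takes 2 to 6 N. Origin: centre of its underside, at riser x 142..152 at the start. Front wall (its x -55) 37 mm high with the pull eye at its middle; other walls 22 mm. A cross rib 4 mm thick, 49 mm high stands at its x -5.
- eye (a point): Centre of the pull eye's opening, at (-67.5, 0, 20) mm in the tray's frame. Eye: an upright loop of 6 mm bar in the tray's x-z plane, so a hook enters it sideways, along y. Upright bar at tray x -83; arms at heights 34 and 6 run back to the front wall. Free opening 25 mm along x, 22 mm high (9 to 31 above the bench). At the start it lies 75 to 85 mm in under the ledge.
- rib (a point): Top middle of the tray's cross rib, at (-5, 0, 49) mm in the tray's frame.
- pawl (a joint): Catch: light sprung steel flap 30 mm wide, hinged under the ledge at riser x 50, y 0, lower edge 42 mm above the bench. 0 = hanging straight down, positive = swung out towards riser -x; it cannot swing inwards. The rib pushes it out to about 0.7 rad (under 1 N); it drops back to 0 once the rib is at riser x below about 29 mm (108 to 118 mm of travel) and then stops the tray going back in.
- jar: Bystander: a small closed amber glass jar with a black cap, 44 mm across and 50 mm tall, standing to the left of the riser. Leave it alone.
- spool: Bystander: a grey solder spool, 52 mm across and 40 mm tall, standing to the right of the riser. Leave it alone.
- driver: Bystander: a screwdriver with a yellow handle, 150 mm long, lying on the bench to the right. Leave it alone.
- pliers: Bystander: small pliers with orange grips, about 145 mm long and 12 mm high, lying on the bench to the right. Leave it alone.
- partsbox: Bystander: a low white divided parts box, 100 x 70 x 30 mm, on the bench to the right. Leave it alone.
- sponge_tin: Bystander: a round steel tin, 64 mm across and 28 mm high, to the left of the riser. Leave it alone.
- brush: Bystander: a brush with a pale wooden handle, 150 mm long, lying on the far side of the bench meter. Leave it alone.

How it is judged:
On the way, in this order (a step that is already met when the one before it is completed fails the run):
1. the puller lies released on the bench, wholly clear of the bench meter (y of puller in the frame of meter below -0.042 m and contact force between the fingers and puller below 0.1 N and linear speed of puller below 0.02 m/s and height (world z) of puller below 0.006 m and height (world z) of hook below 0.02 m), for 0.2 s.
2. the hook is in the eye and has started the tray outwards (distance between hook and eye below 0.025 m and x of rib in the frame of riser below 0.11 m and contact force between puller and tray above 0.3 N), for 0.1 s.
3. the catch has dropped behind the tray's rib (x of rib in the frame of riser below 0.037 m and value of joint pawl below 0.1 rad), for 0.2 s.
At the end, for the whole second after the job is handed in: Tray out and at rest, flat, rib at riser x below 50 mm with the catch within 0.1 rad of hanging straight behind it, tray origin at riser x above -15 mm; the puller lies flat on the bench at rest, its hook over 35 mm from the centre of the eye, touching neither tray nor meter (x of rib in the frame of riser below 0.05 m and value of joint pawl below 0.1 rad and x of tray in the frame of riser above -0.015 m and height (world z) of tray below 0.005 m and linear speed of each of tray, puller below 0.01 m/s and height (world z) of puller below 0.006 m and height (world z) of hook below 0.02 m and horizontal distance between hook and eye above 0.035 m and contact force between puller and tray below 0.05 N and contact force between puller and meter below 0.05 N).
It fails at once if the gripper or arm touched the tray (contact force between any of the fingers, the arm and tray above 1 N).
It fails at once if a bystander was moved more than 20 mm (distance of any of jar, spool, driver, pliers, partsbox, sponge_tin, brush from where it was at the start of the episode above 0.02 m).
It also fails if it takes over 69 s, if anything falls off the work surface, if the arm or the gripper's body presses on something with over 40 N, if the wrist force passes 120 N, or if a joint passes its speed limit or range.

### The arm

A 6-joint arm with a two-finger parallel gripper is mounted at the origin on the work surface. World frame = base frame: x ahead of the robot, y to its left, z up, the work surface at z = 0. Lengths are in m, angles in rad, forces in N, time in s.
With the tool pointing down it reaches from about 0.35 to 0.975 m from the base axis. Payload 4.9 kg.
Tool frame: the origin (TCP) lies between the finger pads; the fingertips stand 22 mm ahead of it and the grasp point (between the pads) lies 3 mm ahead of it; z points along the fingers, y is the line along which they close (so a half turn about z gives the same grasp; the last joint's range is limited). The gripper opens to 85 mm and grips with 20 to 120 N. Pads are 22 mm wide; open, the fingers measure 114 mm over their backs; the gripper's body (76 mm by 85 mm) begins 54 mm behind the grasp point. The pads swing forward as they close: fully open they stand 13 mm farther back than shut.
Start: joints at [1.016, 0.053, 1.613, -0, 1.476, -0.119], TCP at [0.264, 0.567, 0.253] pointing down, gripper open.
Joint ranges: [-3.01, 3.01], [-1.01, 2.22], [0.06, 2.58], [-1.02, 4.17], [0.09, 2.62], [-3.14, 3.14]. Speed limits (rad/s): [2.57, 2.57, 3.14, 3.14, 3.14, 3.14].

### API

Orientations are given as a unit quaternion [w, x, y, z].
In Python, from plant import state, grab_frame, get_calibration, job_done, recognise, regions_of gives the robot as it stands.
- The arm moves only by the tool apply_moves, never from a script. Its argument "targets" is a list of rows, each an object with "translation": the shift along the tool's x, y, z normalised to -1 to 1, where 1 is 100 mm, a list of three; "twist": the turn about the tool's z normalised to -1 to 1, where 1 is 0.1 rad; "hand": the opening, from 0 (shut) to 1 (fully open). A call has 1 to 8 rows; each row shifts and turns the commanded pose from where the row before left it, along the tool's axes as they then stand; what a row does not reach is not made up. A row lasts 1/10 s, in which the tool goes at most 50 mm and 8.59 degrees, less where a joint would pass 70% of its speed; a pose out of reach is approached as far as the arm can. A call with a number of a shift or a turn outside -1 to 1 is refused whole. A call with a gripper value outside its range is refused whole. The fingers move at their own pace and stop on an object; the grip force is fixed at half the most. Time passes only in rows, so rows that do not move let the fingers close. It gives the time, the measured TCP pose, the force, the opening and the grip force at its end, in the units of the state.
- state(): the state, without advancing time (a new reading comes with each control period).
- grab_frame(name): name is "scene" or "top" or "wrist"; returns the picture (420x560x3 uint8, red, green, blue); there is no depth.
- get_calibration(name): a dict with "camera_matrix" (3x3 intrinsics, pixels), "D" ([k1, k2, p1, p2, k3] as OpenCV has them; the pictures are not rectified), "pose" (4x4, takes a point from camera to world coordinates). Camera axes: x right, y up, looking along -z (the intrinsics and any distortion apply to the point x, -y, -z); pixel columns grow to the right and rows downward; lengths in m; the calibration is good to about 2 mm. A picture is of the moment at which its call begins: read the wrist's pose just before it. get_calibration takes no time and is no camera call; for the wrist camera it gives the pose at the moment of the call.
- job_done(): hands the job in; it is judged then, once.
Trained networks look in the newest picture that a camera, given by its name, has taken for a name from the list of things; names that differ only in an ending like _2 or _b are one class to them, and where a whole thing is asked for, a point or a joint stands for the part that bears it (a point fixed in the world has none). Each returns a list of dicts, best first, with "score" (0 to 1); they miss things now and then, are a little off and sometimes report something else, mostly with a low value. They report only what shows in the picture. A call takes as long as a camera call.
- recognise(camera, query): "point" ([x, y, z] in m, in world coordinates, good to about 4 mm: the middle of the surface that is visible of it).
- regions_of(camera, query): "pixels" (420x560 bool, what is visible of it).
The state is a dict: "time": time; "joint_pos": joint angles; "joint_vel": joint speeds; "joint_efforts": joint torques, N m; "tool_pos": TCP position; "tool_rot": TCP orientation; "contact_force": force on the tool from outside, world axes, zero at the start; "ft_torque": the same for the moment, N m; "gripper_width": opening from 0.0 (shut) to 1.0 (fully open); "grasp_force": force on a finger pad.
Only numpy, scipy, OpenCV 4.12 (cv2) and the standard library are available. Lean on these libraries where they do the work, as an engineer would, in place of code of your own. Each camera call takes 0.05 s, during which the arm holds its last target. There are 200 camera calls.

## Working session

There is one attempt and no reset: what is moved stays moved. The work goes in short steps, Python scripts to look and compute and a tool call to move; the robot and the scene stay as the last step left them, time stands still between calls to the robot, and variables do not carry over. Pictures are saved under pics/ and viewed, at most 10 in all, crops included, and the job is handed in when it is done.

Besides the shell and the picture viewer there is one more tool, called after "Request:" by a JSON object that holds its "api" and its "payload", one argument or row to a line. apply_moves: Moves the arm, as the interface text tells. Its arguments: {"type":"object","properties":{"targets":{"type":"array"}},"required":["targets"]}

```bash
mkdir -p pics; ls; python3 - <<'E'
from plant import *
import cv2,numpy as np
for c in ["scene","top"]:
    im=grab_frame(c); cv2.imwrite(f"pics/{c}0.png",im[:,:,::-1])
    for n in ["puller","hook","meter","riser","tray","eye","rib","jar","spool","driver","pliers","partsbox","sponge_tin","brush"]:
        r=recognise(c,n)
        print(c,n,[(np.round(q["point"],3).tolist(),round(q["score"],2)) for q in r[:2]])
s=state();print(s)
E
```

```text
pics
scene puller [([0.41, 0.21, 0.01], 0.55)]
scene hook [([0.417, 0.211, 0.013], 0.65)]
scene meter [([0.441, 0.388, 0.132], 0.7)]
scene riser [([0.76, -0.051, 0.174], 0.59)]
scene tray []
scene eye []
scene rib []
scene jar [([0.8, 0.059, 0.05], 0.56)]
scene spool [([0.67, -0.263, 0.042], 0.42), ([0.42, 0.212, 0.012], 0.41)]
scene driver [([0.419, 0.212, 0.012], 0.72), ([0.477, -0.415, 0.024], 0.51)]
scene pliers [([0.572, -0.406, 0.012], 0.61)]
scene partsbox [([0.374, -0.35, 0.018], 0.97), ([0.572, -0.408, 0.014], 0.39)]
scene sponge_tin [([0.701, 0.074, 0.028], 0.64), ([0.377, -0.35, 0.015], 0.52)]
scene brush [([0.603, 0.329, 0.016], 0.84)]
top puller [([0.408, 0.22, 0.011], 0.41)]
top hook [([0.412, 0.224, 0.014], 0.41)]
top meter [([0.476, -0.416, 0.019], 0.5)]
top riser [([0.733, -0.088, 0.169], 0.93)]
top tray []
top eye [([0.797, 0.048, 0.05], 0.54), ([0.571, -0.418, 0.016], 0.33)]
top rib []
top jar [([0.793, 0.048, 0.046], 0.49)]
top spool [([0.659, -0.251, 0.039], 0.66)]
top driver [([0.475, -0.415, 0.019], 0.62)]
top pliers [([0.572, -0.417, 0.014], 0.74)]
top partsbo
[... 189 characters left out ...]
1.01602409e+00,  5.27485347e-02,  1.61286083e+00, -2.69940596e-05,
        1.47604008e+00, -1.18994185e-01]), 'joint_vel': array([ 6.73244554e-04,  1.43522355e-03,  3.89106831e-08,  1.24170965e-04,
        6.14830767e-04, -1.53967797e-03]), 'joint_efforts': array([-1.19495749e-04, -3.93668246e+01, -3.70453978e+01, -1.30798767e-04,
        5.99330961e-04,  7.74039734e-06]), 'tool_pos': array([0.26381817, 0.56657633, 0.25329688]), 'tool_rot': array([ 3.29514557e-06,  2.16167799e-01,  9.76356227e-01, -3.12406962e-05]), 'contact_force': array([0.13049787, 0.21285286, 0.5884901 ]), 'ft_torque': array([ 0.02580144, -0.04171461,  0.02651507]), 'grasp_force': 0.0, 'gripper_width': 1.001571424945904}
```

View pictures.

View pics/scene0.png

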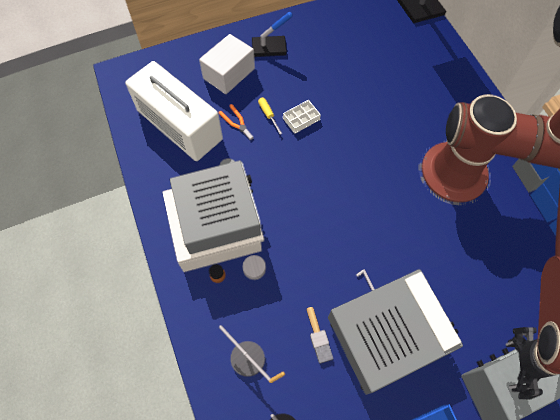

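View pics/top0.png

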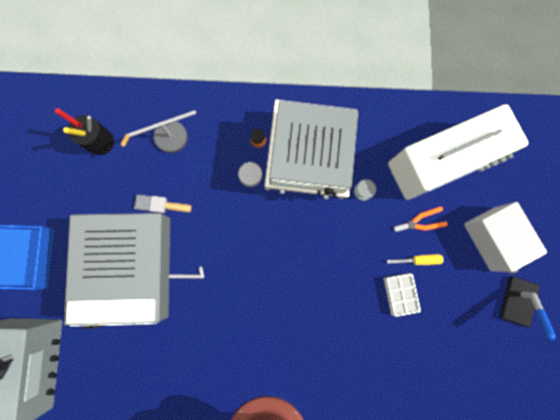

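The scene and top views agree. The puller's hook shows at top pixel (203,268), pointing along -y with the bend towards +x. The riser is at about (310,145) and turned slightly, and its surroundings are clear. I'll move above the hook and look with the wrist camera.

Request:
{"api": "apply_moves", "payload": {
  "targets": [
    {"translation": [-0.33,-0.3,0],"twist": 0,"hand": 1},
    {"translation": [-0.33,-0.3,0],"twist": 0,"hand": 1},
    {"translation": [-0.33,-0.3,0],"twist": 0,"hand": 1},
    {"translation": [-0.33,-0.3,0],"twist": 0,"hand": 1},
    {"translation": [-0.33,-0.3,0],"twist": 0,"hand": 1},
    {"translation": [-0.33,-0.3,0],"twist": 0,"hand": 1},
    {"translation": [-0.33,-0.3,0],"twist": 0,"hand": 1},
    {"translation": [-0.33,-0.3,0],"twist": 0,"hand": 1}
  ]
}}

```text
time: 2.3
tool_pos: [0.4022, 0.2359, 0.2536]
tool_rot: [0.0, 0.216, 0.976, 0.0]
contact_force: [0.2, 0.2, -0.1]
gripper_width: 0.997
grasp_force: 0.0
```

Request:
{"api": "apply_moves", "payload": {
  "targets": [
    {"translation": [0,0,0],"twist": 1,"hand": 1},
    {"translation": [0,0,0],"twist": 1,"hand": 1},
    {"translation": [0,0,0],"twist": 1,"hand": 1},
    {"translation": [0,0,0],"twist": 1,"hand": 1},
    {"translation": [0,0,0],"twist": 1,"hand": 1},
    {"translation": [0,0,0],"twist": 1,"hand": 1},
    {"translation": [0,0,0],"twist": 1,"hand": 1},
    {"translation": [0,0,0],"twist": 1,"hand": 1}
  ]
}}

```text
time: 3.1
tool_pos: [0.4018, 0.2375, 0.2534]
tool_rot: [0.0, 0.581, 0.814, 0.0]
contact_force: [0.2, 0.2, -0.3]
gripper_width: 1.001
grasp_force: 0.0
```

Request:
{"api": "apply_moves", "payload": {
  "targets": [
    {"translation": [0,0,0],"twist": 1,"hand": 1},
    {"translation": [0,0,0],"twist": 1,"hand": 1},
    {"translation": [0,0,0],"twist": 1,"hand": 1},
    {"translation": [0,0,0],"twist": 0.4,"hand": 1},
    {"translation": [0,0,0],"twist": 0,"hand": 1}
  ]
}}

```text
time: 3.6
tool_pos: [0.4018, 0.2375, 0.2534]
tool_rot: [0.0, 0.709, 0.705, 0.0]
contact_force: [-0.5, 0.2, 0.1]
gripper_width: 1.001
grasp_force: 0.0
```

```bash
cat > h.py <<'E'
from plant import *
import cv2,numpy as np
from scipy.spatial.transform import Rotation as R
def px2w(c,uv,z):
    "pixels (N,2) -> world points on plane z; c is the calibration dict"
    p=cv2.undistortPoints(np.float64(uv).reshape(-1,1,2),np.float64(c["camera_matrix"]),np.float64(c["D"])).reshape(-1,2)
    T=np.array(c["pose"]); d=np.c_[p[:,0],-p[:,1],-np.ones(len(p))]@T[:3,:3].T
    return T[:3,3]+d*((z-T[2,3])/d[:,2])[:,None]
def w2px(c,P):
    T=np.array(c["pose"]); q=(np.float64(P).reshape(-1,3)-T[:3,3])@T[:3,:3]
    return cv2.projectPoints(q*[1,-1,-1],np.zeros(3),np.zeros(3),np.float64(c["camera_matrix"]),np.float64(c["D"]))[0].reshape(-1,2)
def tcp():
    s=state(); M=R.from_quat(np.roll(s["tool_rot"],-1)).as_matrix()
    print("t",round(s["time"],2),"p",np.round(s["tool_pos"],4),"yawy",round(np.degrees(np.arctan2(M[1,1],M[0,1])),2),"F",np.round(s["contact_force"],1),"w",round(s["gripper_width"],3),"gf",round(s["grasp_force"],1),"tilt",np.round(M[:,2],3))
    return np.array(s["tool_pos"]),M
E
python3 - <<'E'
from h import *
tcp()
c=get_calibration("wrist"); im=grab_frame("wrist"); cv2.imwrite("pics/w1.png",im[:,:,::-1])
print(np.round(c["pose"],3))
for n in ["puller","hook","meter"]:
    m=regions_of("wrist",n)
    for q in m[:1]:
        v,u=np.nonzero(q["pixels"]); print(n,q["score"],len(u),u.min(),u.max(),v.min(),v.max())
        if n=="puller":
            np.save("m.npy",q["pixels"])
t=grab_frame("top"); cv2.imwrite("pics/t1.png",cv2.resize(t[90:210,250:400,::-1],None,fx=5,fy=5,interpolation=cv2.INTER_CUBIC))
E
```

```text
t 3.6 p [0.4018 0.2375 0.2534] yawy -0.28 F [-0.5  0.2  0.1] w 1.001 gf 0.0 tilt [ 0.  0. -1.]
[[ 1.     0.004  0.002  0.401]
 [-0.004  0.951  0.308  0.318]
 [-0.    -0.308  0.951  0.373]
 [ 0.     0.     0.     1.   ]]
puller 0.91 387 285 307 170 216
hook 0.59 424 284 308 170 216
meter 0.91 57380 136 506 0 175
```

View pics/w1.png

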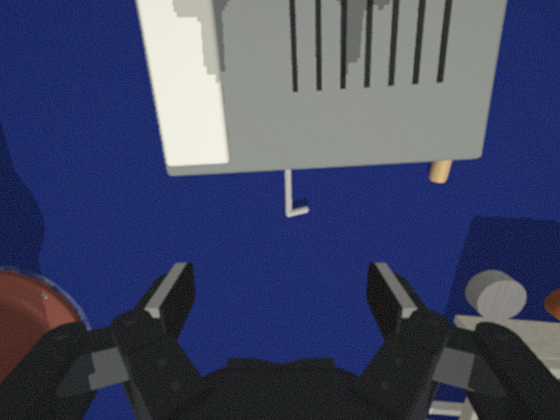

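View pics/t1.png

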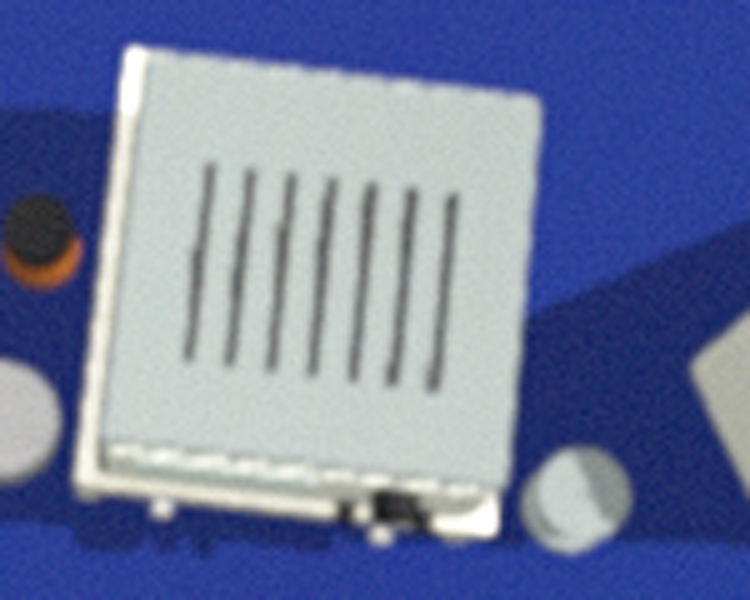

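The wrist view shows the rod leaving the meter edge at (288,170), its corner at (289,214) and the hook tip at (308,209). The top crop shows the riser's white ledge front from about (75,490) to (500,535), with small knobs in front of it. The wrist camera would sit over the meter in this hand orientation, so I'll grasp with the hand turned half round.

```bash
python3 - <<'E'
from h import *
c=get_calibration("wrist")
m=np.load("m.npy")
v,u=np.nonzero(m)
rod=[(u[v==k].mean(),k) for k in range(172,206) if (v==k).any()]
W=px2w(c,rod,0.009); l=np.polyfit(W[:,1],W[:,0],1); print("rod x=",l,"ang deg of -axis",np.degrees(np.arctan(l[0])), W[[0,-1]])
print("bottom/corner/tip",px2w(c,[(289,216),(289,212),(308,209)],0.008))
print("meter edge z.13",px2w(c,[(170,172),(482,157)],0.13), "z.04",px2w(c,[(170,176),(482,159)],0.04))
ct=get_calibration("top"); print(np.round(ct["pose"],3), ct["camera_matrix"])
f=lambda a:np.c_[250+np.array(a)[:,0]/5,90+np.array(a)[:,1]/5]
print("slot dirs",[np.degrees(np.arctan2(*(px2w(ct,f([a,b]),.17)@np.array([[1,0,0],[0,1,0],[0,0,1]]))[::1].T[1::-1].dot([ -1,1]))) for a,b in [((188,360),(212,165)),((433,390),(455,195))]])
print("instr corners z.17",px2w(ct,f([(150,50),(540,97),(505,490),(103,440)]),.17).round(4))
print("shelf front z.072",px2w(ct,f([(75,490),(500,537)]),.072).round(4))
E
```

```text
rod x= [-0.03354874  0.41799605] ang deg of -axis -1.9214806965295854 [[0.40965022 0.24525554 0.009     ]
 [0.41110134 0.20237128 0.009     ]]
bottom/corner/tip [[0.41185297 0.18702301 0.008     ]
 [0.41182345 0.19253015 0.008     ]
 [0.43635875 0.19654509 0.008     ]]
meter edge z.13 [[0.30985459 0.26951912 0.13      ]
 [0.56356497 0.28066244 0.13      ]] z.04 [[0.27553001 0.24715642 0.04      ]
 [0.62407922 0.26480779 0.04      ]]
[[ 0.029  0.99  -0.14   0.45 ]
 [-0.999  0.034  0.029  0.011]
 [ 0.033  0.139  0.99   1.09 ]
 [ 0.     0.     0.     1.   ]] [[391.19960966   0.         281.27295578]
 [  0.         391.19960966 209.04690018]
 [  0.           0.           1.        ]]
slot dirs [np.float64(-5.283333074995307), np.float64(-5.730831867581537)]
instr corners z.17 [[ 0.852  -0.0046  0.17  ]
 [ 0.8359 -0.1985  0.17  ]
 [ 0.637  -0.182   0.17  ]
 [ 0.6545  0.0122  0.17  ]]
shelf front z.072 [[ 0.6488  0.0262  0.072 ]
 [ 0.6314 -0.2     0.072 ]]
```

Request:
{"api": "apply_moves", "payload": {
  "targets": [
    {"translation": [0,0,0],"twist": -1,"hand": 1},
    {"translation": [0,0,0],"twist": -1,"hand": 1},
    {"translation": [0,0,0],"twist": -1,"hand": 1},
    {"translation": [0,0,0],"twist": -1,"hand": 1},
    {"translation": [0,0,0],"twist": -1,"hand": 1},
    {"translation": [0,0,0],"twist": -1,"hand": 1},
    {"translation": [0,0,0],"twist": -1,"hand": 1},
    {"translation": [0,0,0],"twist": -1,"hand": 1}
  ]
}}

```text
time: 4.65
tool_pos: [0.4018, 0.2375, 0.2533]
tool_rot: [-0.0, 0.376, 0.927, -0.0]
contact_force: [0.5, -0.8, 0.5]
gripper_width: 0.999
grasp_force: 0.0
```

Request:
{"api": "apply_moves", "payload": {
  "targets": [
    {"translation": [0,0,0],"twist": -1,"hand": 1},
    {"translation": [0,0,0],"twist": -1,"hand": 1},
    {"translation": [0,0,0],"twist": -1,"hand": 1},
    {"translation": [0,0,0],"twist": -1,"hand": 1},
    {"translation": [0,0,0],"twist": -1,"hand": 1},
    {"translation": [0,0,0],"twist": -1,"hand": 1},
    {"translation": [0,0,0],"twist": -1,"hand": 1},
    {"translation": [0,0,0],"twist": -0.7,"hand": 1}
  ]
}}

```text
time: 5.45
tool_pos: [0.4018, 0.2376, 0.2533]
tool_rot: [-0.0, 0.001, 1.0, 0.0]
contact_force: [0.1, -0.4, 0.8]
gripper_width: 0.997
grasp_force: 0.0
```

Request:
{"api": "apply_moves", "payload": {
  "targets": [
    {"translation": [0,0,0],"twist": -1,"hand": 1},
    {"translation": [0,0,0],"twist": -1,"hand": 1},
    {"translation": [0,0,0],"twist": -1,"hand": 1},
    {"translation": [0,0,0],"twist": -1,"hand": 1},
    {"translation": [0,0,0],"twist": -1,"hand": 1},
    {"translation": [0,0,0],"twist": -1,"hand": 1},
    {"translation": [0,0,0],"twist": -1,"hand": 1},
    {"translation": [0,0,0],"twist": -1,"hand": 1}
  ]
}}

```text
time: 6.25
tool_pos: [0.4018, 0.2375, 0.2533]
tool_rot: [-0.0, -0.389, 0.921, 0.0]
contact_force: [-0.7, -0.1, -0.3]
gripper_width: 0.998
grasp_force: 0.0
```

Request:
{"api": "apply_moves", "payload": {
  "targets": [
    {"translation": [0,0,0],"twist": -1,"hand": 1},
    {"translation": [0,0,0],"twist": -1,"hand": 1},
    {"translation": [0,0,0],"twist": -1,"hand": 1},
    {"translation": [0,0,0],"twist": -1,"hand": 1},
    {"translation": [0,0,0],"twist": -1,"hand": 1},
    {"translation": [0,0,0],"twist": -1,"hand": 1},
    {"translation": [0,0,0],"twist": -1,"hand": 1},
    {"translation": [0,0,0],"twist": -1,"hand": 1}
  ]
}}

```text
time: 7.05
tool_pos: [0.4018, 0.2376, 0.2533]
tool_rot: [-0.0, 0.717, -0.697, 0.0]
contact_force: [-0.7, 0.2, -0.0]
gripper_width: 1.003
grasp_force: 0.0
```

Request:
{"api": "apply_moves", "payload": {
  "targets": [
    {"translation": [0.24,-0.08,0],"twist": 0,"hand": 1},
    {"translation": [0,0,0.4],"twist": 0,"hand": 1},
    {"translation": [0,0,0.4],"twist": 0,"hand": 1},
    {"translation": [0,0,0.4],"twist": 0,"hand": 1},
    {"translation": [0,0,0],"twist": 0,"hand": 1}
  ]
}}

```text
time: 7.55
tool_pos: [0.4061, 0.2122, 0.1272]
tool_rot: [0.006, 0.715, -0.699, -0.003]
contact_force: [-0.3, -0.0, -0.8]
gripper_width: 1.002
grasp_force: 0.0
```

```bash
python3 - <<'E'
from h import *
tcp()
c=get_calibration("wrist"); im=grab_frame("wrist"); cv2.imwrite("pics/w2.png",im[:,:,::-1])
for n in ["puller","hook"]:
    for q in recognise("wrist",n)[:2]: print(n,np.round(q["point"],4),q["score"])
print(w2px(c,[(.412,.187,.008),(.4102,.23,.008),(.436,.1965,.008)]))
E
```

```text
t 7.55 p [0.4061 0.2122 0.1272] yawy -178.65 F [-0.3 -0.  -0.8] w 1.002 gf 0.0 tilt [-0.012 -0.004 -1.   ]
puller [0.4128 0.224  0.0101] 0.58
hook [0.413  0.2228 0.0125] 0.96
[[270.6986054  178.69097221]
 [272.05985883 227.58259748]
 [241.51466285 189.33264931]]
```

View pics/w2.png

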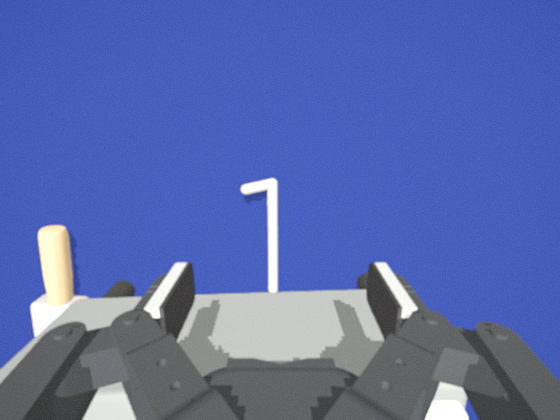

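The rod's end is at (272,180) and the hook tip at (245,189), within 1 mm of the prediction. The TCP is a few mm off in x with some tilt, so I'll check the joints.

```bash
python3 - <<'E'
from h import *
tcp(); s=state(); print(s["joint_pos"],s["joint_vel"],s["ft_torque"])
E
```

```text
t 7.7 p [0.4115 0.2141 0.1352] yawy -178.65 F [0.3 0.2 1.1] w 1.001 gf 0.0 tilt [ 0.002  0.001 -1.   ]
[ 3.19200021e-01 -2.44363609e-01  2.09242627e+00 -2.77180918e-05
  1.29107455e+00 -2.84602296e+00] [ 0.00151    -0.01915599 -0.02952022  0.00126231 -0.00869971  0.00040369] [-0.00561045 -0.02701264 -0.06824539]
```

Request:
{"api": "apply_moves", "payload": {
  "targets": [
    {"translation": [0,0,0],"twist": 0,"hand": 1},
    {"translation": [0,0,0],"twist": 0,"hand": 1}
  ]
}}

```text
time: 7.9
tool_pos: [0.4119, 0.2143, 0.1359]
tool_rot: [-0.002, 0.715, -0.699, 0.001]
contact_force: [-0.2, 0.1, -0.3]
gripper_width: 1.0
grasp_force: 0.0
```

```bash
python3 - <<'E'
from h import *
tcp(); s=state(); print(s["joint_pos"],s["joint_vel"])
E
```

```text
t 7.9 p [0.4119 0.2143 0.1359] yawy -178.65 F [-0.2  0.1 -0.3] w 1.0 gf 0.0 tilt [ 0.004  0.001 -1.   ]
[ 3.19253584e-01 -2.45284231e-01  2.09198007e+00 -1.03447951e-06
  1.29044640e+00 -2.84592956e+00] [-0.00080048  0.00349793  0.01140352 -0.00028413 -0.00178222 -0.00122528]
```

Request:
{"api": "apply_moves", "payload": {
  "targets": [
    {"translation": [0,0.01,0.25],"twist": 0,"hand": 1},
    {"translation": [0,0,0.25],"twist": 0,"hand": 1},
    {"translation": [0,0,0.2],"twist": 0,"hand": 1},
    {"translation": [0,0,0.2],"twist": 0,"hand": 0.6},
    {"translation": [0,0,0.1],"twist": 0,"hand": 0.4},
    {"translation": [0,0,0],"twist": 0,"hand": 0.4},
    {"translation": [0,0,0],"twist": 0,"hand": 0.4}
  ]
}}

```text
time: 8.6
tool_pos: [0.4102, 0.214, 0.0344]
tool_rot: [-0.001, 0.715, -0.699, 0.0]
contact_force: [-0.4, 0.3, -0.6]
gripper_width: 0.399
grasp_force: 0.0
```

Down 9 mm more, then close.

Request:
{"api": "apply_moves", "payload": {
  "targets": [
    {"translation": [0,0,0.09],"twist": 0,"hand": 0.4},
    {"translation": [0,0,0],"twist": 0,"hand": 0.2},
    {"translation": [0,0,0],"twist": 0,"hand": 0},
    {"translation": [0,0,0],"twist": 0,"hand": 0},
    {"translation": [0,0,0],"twist": 0,"hand": 0},
    {"translation": [0,0,0],"twist": 0,"hand": 0}
  ]
}}

```text
time: 9.2
tool_pos: [0.4096, 0.2138, 0.0245]
tool_rot: [-0.0, 0.715, -0.699, 0.0]
contact_force: [0.4, 0.3, -0.4]
gripper_width: 0.057
grasp_force: 58.6
```

Request:
{"api": "apply_moves", "payload": {
  "targets": [
    {"translation": [0.05,0,0],"twist": 0,"hand": 0},
    {"translation": [0.1,0,0],"twist": 0,"hand": 0},
    {"translation": [0.1,0,0],"twist": 0,"hand": 0},
    {"translation": [0.1,0,0],"twist": 0,"hand": 0},
    {"translation": [0.1,0,0],"twist": 0,"hand": 0},
    {"translation": [0.1,0,0],"twist": 0.2,"hand": 0},
    {"translation": [0.1,0,0],"twist": 0.3,"hand": 0},
    {"translation": [0.1,0,0],"twist": 0.3,"hand": 0}
  ]
}}

```text
time: 10.0
tool_pos: [0.4104, 0.1378, 0.0243]
tool_rot: [-0.0, -0.686, 0.728, 0.0]
contact_force: [-0.3, 1.2, 0.8]
gripper_width: 0.062
grasp_force: 58.6
```

Request:
{"api": "apply_moves", "payload": {
  "targets": [
    {"translation": [0.1,0,0],"twist": 0.3,"hand": 0},
    {"translation": [0.1,0,0],"twist": 0.3,"hand": 0},
    {"translation": [0.1,0,0],"twist": 0.3,"hand": 0},
    {"translation": [0.1,0,0],"twist": 0.3,"hand": 0},
    {"translation": [0.1,0,0],"twist": 0.3,"hand": 0},
    {"translation": [0.1,0,0],"twist": 0.3,"hand": 0},
    {"translation": [0.1,0,0],"twist": 0.3,"hand": 0},
    {"translation": [0.1,0,0],"twist": 0.3,"hand": 0}
  ]
}}

```text
time: 10.8
tool_pos: [0.3974, 0.0592, 0.0243]
tool_rot: [-0.0, -0.594, 0.805, 0.0]
contact_force: [0.5, 0.2, -0.5]
gripper_width: 0.059
grasp_force: 58.7
```

Request:
{"api": "apply_moves", "payload": {
  "targets": [
    {"translation": [0.1,0,0],"twist": 0.3,"hand": 0},
    {"translation": [0.1,0,0],"twist": 0.3,"hand": 0},
    {"translation": [0.1,0,0],"twist": 0,"hand": 0},
    {"translation": [0.1,0,0],"twist": 0,"hand": 0},
    {"translation": [0.05,0,0],"twist": 0,"hand": 0},
    {"translation": [0,0,0],"twist": 0,"hand": 0}
  ]
}}

```text
time: 11.4
tool_pos: [0.3825, 0.0167, 0.0243]
tool_rot: [-0.0, -0.57, 0.822, -0.0]
contact_force: [-0.1, -1.5, 0.6]
gripper_width: 0.059
grasp_force: 58.7
```

```bash
python3 - <<'E'
from h import *
tcp(); s=state(); print(s["joint_pos"])
E
```

```text
t 11.4 p [0.3825 0.0167 0.0243] yawy 159.52 F [-0.1 -1.5  0.6] w 0.059 gf 58.7 tilt [-0.    -0.001 -1.   ]
[-1.50884706e-01 -2.91497422e-01  2.33849234e+00 -8.17020303e-04
  1.09471323e+00 -2.93464286e+00]
```

Request:
{"api": "apply_moves", "payload": {
  "targets": [
    {"translation": [0,0,0],"twist": 0,"hand": 0.3},
    {"translation": [0,0,0],"twist": 0,"hand": 0.5},
    {"translation": [0,0,0],"twist": 0,"hand": 0.5},
    {"translation": [0,0,0],"twist": 0,"hand": 0.5},
    {"translation": [0,0,-0.3],"twist": 0,"hand": 0.5},
    {"translation": [0,0,-0.4],"twist": 0,"hand": 0.7},
    {"translation": [0,0,-0.4],"twist": 0,"hand": 1},
    {"translation": [0,0,-0.4],"twist": 0,"hand": 1}
  ]
}}

```text
time: 12.2
tool_pos: [0.3824, 0.0177, 0.1757]
tool_rot: [-0.0, -0.571, 0.821, 0.0]
contact_force: [0.9, -0.4, -0.6]
gripper_width: 0.977
grasp_force: 0.0
```

Request:
{"api": "apply_moves", "payload": {
  "targets": [
    {"translation": [0,0,-0.2],"twist": 1,"hand": 1},
    {"translation": [0,0,-0.2],"twist": 1,"hand": 1},
    {"translation": [0,0,0],"twist": 1,"hand": 1},
    {"translation": [0,0,0],"twist": 1,"hand": 1},
    {"translation": [0,0,0],"twist": 1,"hand": 1},
    {"translation": [0,0,0],"twist": 1,"hand": 1},
    {"translation": [0,0,0],"twist": 1,"hand": 1},
    {"translation": [0,0,0],"twist": 0,"hand": 1}
  ]
}}

```text
time: 13.0
tool_pos: [0.3827, 0.0177, 0.2142]
tool_rot: [-0.0, -0.255, 0.967, 0.0]
contact_force: [0.1, 0.3, -0.0]
gripper_width: 1.002
grasp_force: 0.0
```

```bash
python3 - <<'E'
from h import *
tcp(); s=state(); print(s["joint_pos"])
c=get_calibration("top"); im=grab_frame("top"); cv2.imwrite("pics/t3.png",cv2.resize(im[180:400,100:330,::-1],None,fx=2.6,fy=2.6,interpolation=cv2.INTER_CUBIC))
for q in regions_of("top","puller")[:2]:
    v,u=np.nonzero(q["pixels"]);W=px2w(c,np.c_[u,v],.012); print(q["score"],len(u),u.min(),u.max(),v.min(),v.max())
    m=W[:,:2].mean(0); U,S,V=np.linalg.svd(W[:,:2]-m,full_matrices=False); print(m,V[0],((W[:,:2]-m)@V[0]).min(),((W[:,:2]-m)@V[0]).max())
E
```

```text
t 13.0 p [0.3827 0.0177 0.2142] yawy 119.5 F [ 0.1  0.3 -0. ] w 1.002 gf 0.0 tilt [-0.  0. -1.]
[-1.48737449e-01 -5.65207370e-01  2.18658111e+00  1.47295985e-05
  1.52046330e+00 -2.23438392e+00]
```

View pics/t3.png

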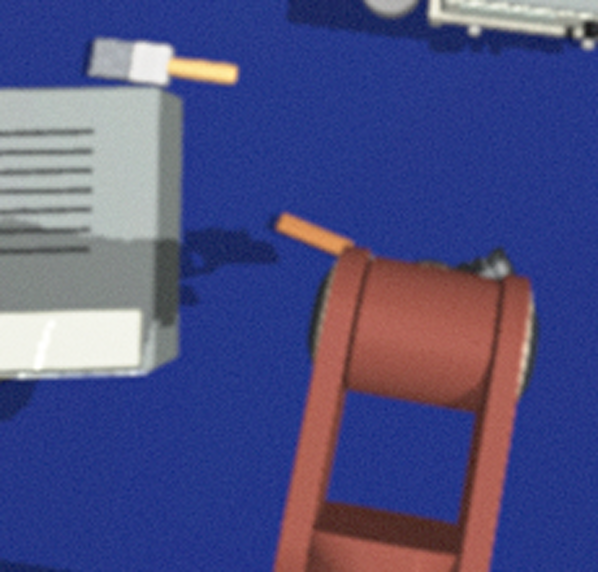

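The handle is out, with its rear end at crop (278,222), well clear of the meter edge at about x=180. I'll turn the hand, move over the handle and look.

Request:
{"api": "apply_moves", "payload": {
  "targets": [
    {"translation": [0,0,0],"twist": 1,"hand": 1},
    {"translation": [0,0,0],"twist": 1,"hand": 1},
    {"translation": [0,0,0],"twist": 1,"hand": 1},
    {"translation": [0,0,0],"twist": 1,"hand": 1},
    {"translation": [0,0,0],"twist": 1,"hand": 1},
    {"translation": [0,0,0],"twist": 1,"hand": 1},
    {"translation": [0,0,0],"twist": 1,"hand": 1},
    {"translation": [0,0,0],"twist": 1,"hand": 1}
  ]
}}

```text
time: 13.9
tool_pos: [0.3827, 0.0176, 0.2143]
tool_rot: [-0.0, 0.143, 0.99, -0.0]
contact_force: [0.4, 0.2, 0.6]
gripper_width: 1.001
grasp_force: 0.0
```

Request:
{"api": "apply_moves", "payload": {
  "targets": [
    {"translation": [0,0,0],"twist": 1,"hand": 1},
    {"translation": [0,0,0],"twist": 1,"hand": 1},
    {"translation": [0,0,0],"twist": 1,"hand": 1},
    {"translation": [0,0,0],"twist": 1,"hand": 1},
    {"translation": [0,0,0],"twist": 1,"hand": 1},
    {"translation": [0,0,0],"twist": 1,"hand": 1},
    {"translation": [0,0,0],"twist": 1,"hand": 1},
    {"translation": [0,0,0],"twist": 1,"hand": 1}
  ]
}}

```text
time: 14.7
tool_pos: [0.3827, 0.0176, 0.2143]
tool_rot: [-0.0, 0.518, 0.856, -0.0]
contact_force: [-0.3, 0.4, -0.1]
gripper_width: 0.995
grasp_force: 0.0
```

Request:
{"api": "apply_moves", "payload": {
  "targets": [
    {"translation": [0,0,0],"twist": 1,"hand": 1},
    {"translation": [0,0,0],"twist": 1,"hand": 1},
    {"translation": [0,0,0],"twist": 1,"hand": 1},
    {"translation": [0,0,0],"twist": 1,"hand": 1},
    {"translation": [0,0,0],"twist": 1,"hand": 1},
    {"translation": [0,0,0],"twist": 1,"hand": 1},
    {"translation": [0,0,0],"twist": 1,"hand": 1},
    {"translation": [0,0,0],"twist": 1,"hand": 1}
  ]
}}

```text
time: 15.5
tool_pos: [0.3827, 0.0176, 0.2143]
tool_rot: [-0.0, 0.81, 0.587, -0.0]
contact_force: [0.4, 0.9, 0.5]
gripper_width: 1.003
grasp_force: 0.0
```

Request:
{"api": "apply_moves", "payload": {
  "targets": [
    {"translation": [0.3,0,0],"twist": 0.4,"hand": 1},
    {"translation": [0.3,0,0],"twist": 0,"hand": 1},
    {"translation": [0.3,0,0],"twist": 0,"hand": 1},
    {"translation": [0.2,0,0],"twist": 0,"hand": 1},
    {"translation": [0,0,0],"twist": 0,"hand": 1},
    {"translation": [0,0,0],"twist": 0,"hand": 1}
  ]
}}

```text
time: 16.1
tool_pos: [0.4197, 0.121, 0.2141]
tool_rot: [0.0, 0.82, 0.572, -0.0]
contact_force: [0.2, -1.2, -0.0]
gripper_width: 1.0
grasp_force: 0.0
```

```bash
python3 - <<'E'
from h import *
p,M=tcp(); s=state(); print(s["joint_pos"])
c=get_calibration("wrist"); im=grab_frame("wrist")
o=np.array([.429,.141,0]);ax=np.array([-.350,-.937,0]);ay=np.array([.937,-.35,0])
for x,y in [(-40,0),(40,0),(155,0),(150,24)]:
    q=tuple(w2px(c,o+ax*x/1e3+ay*y/1e3+[0,0,.008])[0].round().astype(int)); print(q); cv2.circle(im,q,3,(255,0,0),-1)
cv2.imwrite("pics/w4.png",im[:,:,::-1])
E
```

```text
t 16.1 p [0.4197 0.121  0.2141] yawy -20.22 F [ 0.2 -1.2 -0. ] w 1.0 gf 0.0 tilt [-0.001 -0.001 -1.   ]
[ 1.10366989e-01 -3.99434574e-01  2.07544052e+00 -4.94222020e-04
  1.46639824e+00  4.63410875e-01]
(np.int64(284), np.int64(128))
(np.int64(283), np.int64(200))
(np.int64(282), np.int64(288))
(np.int64(301), np.int64(284))
```

View pics/w4.png

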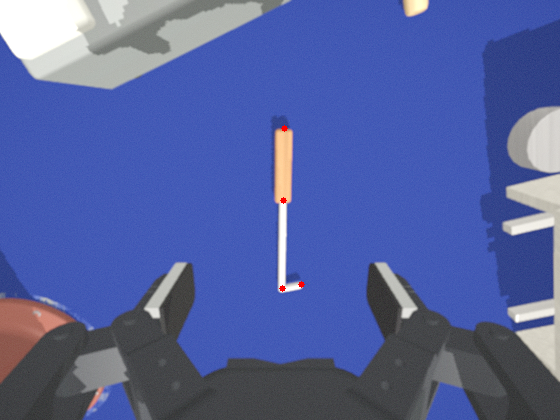

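The overlay matches the puller to within 1–2 px: handle rear end (284,128), corner (282,288). I'll grasp at puller x = -20 mm.

Request:
{"api": "apply_moves", "payload": {
  "targets": [
    {"translation": [0.42,0.01,0],"twist": 0,"hand": 1},
    {"translation": [0,0,0.3],"twist": 0,"hand": 1},
    {"translation": [0,0,0.35],"twist": 0,"hand": 1},
    {"translation": [0,0,0.35],"twist": 0,"hand": 1},
    {"translation": [0,0,0.3],"twist": 0,"hand": 0.8},
    {"translation": [0,0,0.3],"twist": 0,"hand": 0.6},
    {"translation": [0,0,0.15],"twist": 0,"hand": 0.6},
    {"translation": [0,0,0],"twist": 0,"hand": 0.6}
  ]
}}

```text
time: 16.95
tool_pos: [0.433, 0.1586, 0.0367]
tool_rot: [-0.001, 0.821, 0.571, -0.003]
contact_force: [0.1, 1.2, -0.4]
gripper_width: 0.596
grasp_force: 0.0
```

Request:
{"api": "apply_moves", "payload": {
  "targets": [
    {"translation": [0,0,0.1],"twist": 0,"hand": 0.5},
    {"translation": [0,0,0],"twist": 0,"hand": 0.4},
    {"translation": [0,0,0],"twist": 0,"hand": 0.4}
  ]
}}

```text
time: 17.25
tool_pos: [0.436, 0.16, 0.0301]
tool_rot: [0.0, 0.821, 0.571, 0.001]
contact_force: [0.6, -0.4, 0.1]
gripper_width: 0.401
grasp_force: 0.0
```

Request:
{"api": "apply_moves", "payload": {
  "targets": [
    {"translation": [0,0,0.05],"twist": 0,"hand": 0.4},
    {"translation": [0,0,0],"twist": 0,"hand": 0.1},
    {"translation": [0,0,0],"twist": 0,"hand": 0},
    {"translation": [0,0,0],"twist": 0,"hand": 0},
    {"translation": [0,0,0],"twist": 0,"hand": 0},
    {"translation": [0,0,0],"twist": 0,"hand": 0}
  ]
}}

```text
time: 17.85
tool_pos: [0.4357, 0.1602, 0.0246]
tool_rot: [0.0, 0.821, 0.571, 0.0]
contact_force: [0.6, -0.2, 1.3]
gripper_width: 0.192
grasp_force: 60.6
```

Request:
{"api": "apply_moves", "payload": {
  "targets": [
    {"translation": [0,0,-0.2],"twist": 0,"hand": 0},
    {"translation": [0,0,-0.35],"twist": 0,"hand": 0},
    {"translation": [0,0,-0.35],"twist": -1,"hand": 0},
    {"translation": [0,0,-0.3],"twist": -1,"hand": 0},
    {"translation": [0,0,0],"twist": -1,"hand": 0},
    {"translation": [0,0,0],"twist": -1,"hand": 0},
    {"translation": [0,0,0],"twist": -1,"hand": 0},
    {"translation": [0,0,0],"twist": -1,"hand": 0}
  ]
}}

```text
time: 18.65
tool_pos: [0.4347, 0.16, 0.1436]
tool_rot: [-0.001, 0.614, 0.789, -0.001]
contact_force: [-0.1, -0.6, -1.9]
gripper_width: 0.192
grasp_force: 60.3
```

Request:
{"api": "apply_moves", "payload": {
  "targets": [
    {"translation": [0,0,0],"twist": -1,"hand": 0},
    {"translation": [0,0,0],"twist": -1,"hand": 0},
    {"translation": [0,0,0],"twist": -1,"hand": 0},
    {"translation": [0,0,0],"twist": -1,"hand": 0},
    {"translation": [0,0,0],"twist": -1,"hand": 0},
    {"translation": [0,0,0],"twist": -1,"hand": 0},
    {"translation": [0,0,0],"twist": -1,"hand": 0},
    {"translation": [0,0,0],"twist": -1,"hand": 0}
  ]
}}

```text
time: 19.45
tool_pos: [0.4346, 0.1599, 0.1435]
tool_rot: [-0.001, 0.258, 0.966, -0.0]
contact_force: [0.1, -0.6, -1.7]
gripper_width: 0.19
grasp_force: 60.3
```

Request:
{"api": "apply_moves", "payload": {
  "targets": [
    {"translation": [0,0,0],"twist": -1,"hand": 0},
    {"translation": [0,0,0],"twist": -1,"hand": 0},
    {"translation": [-0.02,-0.38,0],"twist": -0.4,"hand": 0},
    {"translation": [-0.03,-0.38,0],"twist": 0,"hand": 0},
    {"translation": [-0.03,-0.38,0],"twist": 0,"hand": 0},
    {"translation": [-0.03,-0.38,0],"twist": 0,"hand": 0},
    {"translation": [-0.03,-0.38,0],"twist": 0,"hand": 0},
    {"translation": [-0.03,-0.38,0],"twist": 0,"hand": 0}
  ]
}}

```text
time: 20.25
tool_pos: [0.3848, -0.0642, 0.1437]
tool_rot: [-0.0, 0.142, 0.99, 0.0]
contact_force: [0.6, 0.8, -1.4]
gripper_width: 0.186
grasp_force: 60.3
```

Request:
{"api": "apply_moves", "payload": {
  "targets": [
    {"translation": [0,0,0],"twist": 0,"hand": 0},
    {"translation": [0,0,0],"twist": 0,"hand": 0},
    {"translation": [0,0,0],"twist": 0,"hand": 0}
  ]
}}

```text
time: 20.55
tool_pos: [0.3857, -0.0623, 0.1439]
tool_rot: [-0.0, 0.142, 0.99, 0.0]
contact_force: [0.9, -0.1, -1.8]
gripper_width: 0.196
grasp_force: 60.3
```

```bash
python3 - <<'E'
from h import *
p,M=tcp(); s=state(); print(s["joint_pos"])
c=get_calibration("wrist"); im=grab_frame("wrist"); np.save("w5.npy",im); np.savez("c5.npz",**{k:np.array(v) for k,v in c.items()})
cv2.imwrite("pics/w5.png",cv2.resize(im[:,:,::-1],(784,588)))
E
```

```text
t 20.55 p [ 0.3857 -0.0623  0.1439] yawy 73.67 F [ 0.9 -0.1 -1.8] w 0.196 gf 60.3 tilt [-0.001  0.001 -1.   ]
[-3.51446738e-01 -4.73358202e-01  2.24620704e+00  3.95493249e-04
  1.36983932e+00 -1.63733377e+00]
```

View pics/w5.png

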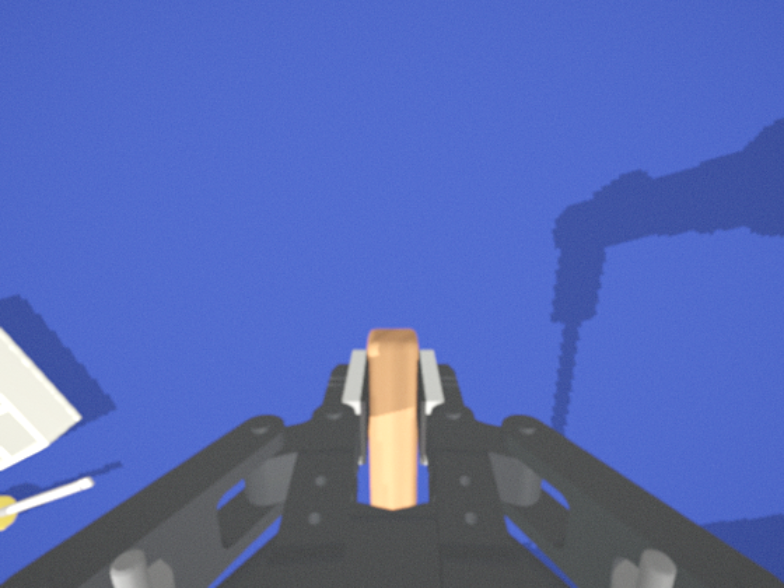

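Holding the puller, the wrist camera looks back towards the robot and shows the handle firmly in the pads at (390,400), not the riser. The earlier wrist picture showed the riser's front at its right edge, so I'll fit the riser pose with a wireframe overlay on the stored pictures.

```bash
cat > wf.py <<'E'
from h import *
z=np.load("c5.npz"); T5=z["pose"]
def Ttool(p,yaw):
    a=np.radians(yaw); y=np.array([np.cos(a),np.sin(a),0]); zz=np.array([0,0,-1.]); x=np.cross(y,zz)
    T=np.eye(4); T[:3,:3]=np.c_[x,y,zz]; T[:3,3]=p; return T
c4=dict(camera_matrix=z["camera_matrix"],D=z["D"],pose=Ttool([.4197,.121,.2141],-20.22)@np.linalg.inv(Ttool([.3857,-.0623,.1439],73.67))@T5)
ims={"w":(cv2.imread("pics/w4.png"),c4,(170,370,480,560),3),"t":(cv2.imread("pics/top0.png"),get_calibration("top"),(90,210,250,400),2.5),"s":(cv2.imread("pics/scene0.png"),get_calibration("scene"),(155,280,155,275),2.4)}
def wire(pose,ims=ims,ch=1):
    x0,y0,yaw=pose;a=np.radians(yaw);X=np.array([np.cos(a),np.sin(a),0]);Y=np.array([-np.sin(a),np.cos(a),0])
    W=lambda x,y,h:np.array([x0,y0,h])+X*x+Y*y
    L=[]
    for h in (.072,): L+=[((0,-.11,h),(0,.11,h)),((0,.11,h),(.24,.11,h)),((0,-.11,h),(.24,-.11,h))]
    for s in (-1,1):
        L+=[((0,s*.11,0),(0,s*.11,.072)),((0,s*.11,0),(.24,s*.11,0)),((0,s*.098,0),(0,s*.11,0)),((.004,s*.057,0),(.004,s*.057,.014)),((.004,s*.057,.014),(.1,s*.057,.014))]
    L+=[((0,-.1,.17),(0,.1,.17))]
    out={}
    for k,(im,c,(r0,r1,q0,q1),f) in ims.items():
        o=cv2.resize(im[r0:r1,q0:q1],None,fx=f,fy=f,interpolation=cv2.INTER_CUBIC)
        for i,(A,B) in enumerate(L):
            P=(w2px(c,[W(*A),W(*B)])-[q0,r0]+.5)*f
            cv2.line(o,*[tuple(int(v) for v in p) for p in P],(0,0,255) if i<3 else (0,200,0),1,cv2.LINE_AA)
        out[k]=o
    C=np.zeros((600,240+375,3),np.uint8);C[:600,:240]=out["w"];C[:300,240:]=out["t"];C[300:600,240:240+288]=out["s"]
    return C
if __name__=="__main__":
    cv2.imwrite("pics/fit.png",wire((.6405,-.087,-5.1)))
E
python3 wf.py
```

```text
(no output)
```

View pics/fit.png

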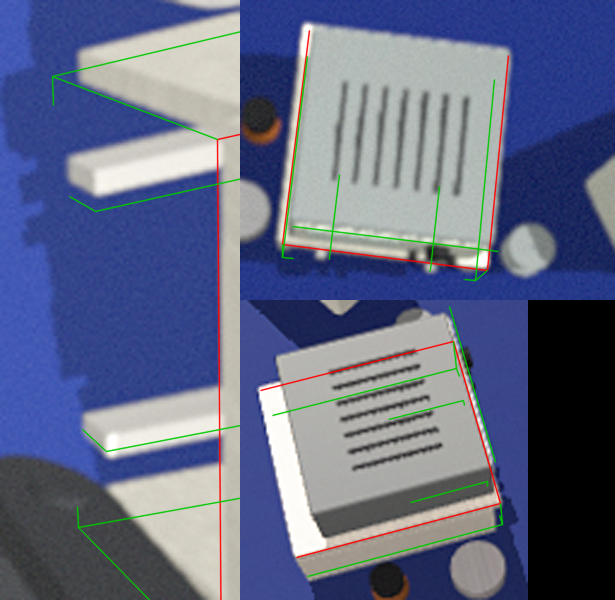

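```bash
python3 - <<'E'
from wf import *
o=np.array([.429,.141,0]);ax=np.array([-.350,-.937,0]);ay=np.array([.937,-.35,0])
print([w2px(c4,o+ax*x/1e3+ay*y/1e3+[0,0,.008])[0].round(1) for x,y in [(-40,0),(40,0),(155,0),(150,24)]], c4["D"], np.round(T5,3), np.round(c4["pose"],3))
w=lambda a:np.c_[480+np.array(a)[:,0]/3-.5,170+np.array(a)[:,1]/3-.5]
print("rails inner top",px2w(c4,w([(97,195),(215,167),(107,433),(220,411)]),.014).round(4))
print("panel base L outer/inner, R inner",px2w(c4,w([(78,50),(78,75),(106,482)]),0).round(4))
print("ledge edge",px2w(c4,w([(219,150),(222,300),(224,550)]),.072).round(4))
i=cv2.imread("pics/w4.png")[170:370,480:560].astype(int); 
for cc in (44,60,66): print(cc,"".join("#" if p.max()-p.min()<45 and p.mean()>110 else ("+" if p.max()-p.min()<45 else ".") for p in i[:,cc]))
t=lambda a:np.c_[250+(np.array(a)[:,0]-240)/2.5-.5,90+np.array(a)[:,1]/2.5-.5]
ct=get_calibration("top")
for h in(.072,.08,.085): print("top shelf front corners",h,px2w(ct,t([(278,244),(490,270)]),h).round(4))
E
```

```text
[array([281.4, 129. ]), array([281. , 201.3]), array([280.4, 288.7]), array([299.5, 285.3])] [0.02283546 0.         0.         0.         0.        ] [[ 0.28  -0.914 -0.295  0.309]
 [ 0.96   0.267  0.085 -0.039]
 [ 0.001 -0.307  0.952  0.264]
 [ 0.     0.     0.     1.   ]] [[ 0.939  0.328  0.105  0.448]
 [-0.345  0.893  0.288  0.196]
 [ 0.001 -0.307  0.952  0.334]
 [ 0.     0.     0.     1.   ]]
rails inner top [[ 0.6509 -0.0238  0.014 ]
 [ 0.6931 -0.027   0.014 ]
 [ 0.6407 -0.1348  0.014 ]
 [ 0.6848 -0.1389  0.014 ]]
panel base L outer/inner, R inner [[ 0.6606  0.0298  0.    ]
 [ 0.6593  0.0197  0.    ]
 [ 0.6454 -0.1753  0.    ]]
ledge edge [[ 0.6503  0.0188  0.072 ]
 [ 0.6465 -0.035   0.072 ]
 [ 0.6375 -0.1383  0.072 ]]
44 ............#######################............################.......................................................................##################.......###############++++++++++++++++++++++++++
60 ##......#################################..#################.......................................................................#################........###################################+++++++++
66 ###...####################################################.......................................................................##################........###########################################++
top shelf front corners 0.072 [[ 0.6512  0.027   0.072 ]
 [ 0.6311 -0.1987  0.072 ]]
top shelf front corners 0.08 [[ 0.6496  0.0269  0.08  ]
 [ 0.6297 -0.1971  0.08  ]]
top shelf front corners 0.085 [[ 0.6486  0.0268  0.085 ]
 [ 0.6288 -0.196   0.085 ]]
```

Request:
{"api": "apply_moves", "payload": {
  "targets": [
    {"translation": [0,0,0],"twist": -1,"hand": 0},
    {"translation": [0,0,0],"twist": -1,"hand": 0},
    {"translation": [0,-0.18,0.3],"twist": 0,"hand": 0},
    {"translation": [0,-0.17,0.3],"twist": 0,"hand": 0},
    {"translation": [0,0,0.3],"twist": 0,"hand": 0},
    {"translation": [-0.24,0,0.17],"twist": 0,"hand": 0},
    {"translation": [-0.24,0,0],"twist": 0,"hand": 0},
    {"translation": [0,0,0],"twist": 0,"hand": 0}
  ]
}}

```text
time: 21.4
tool_pos: [0.4329, -0.1012, 0.0371]
tool_rot: [0.0, 0.041, 0.999, 0.0]
contact_force: [-0.2, 1.1, -0.7]
gripper_width: 0.193
grasp_force: 60.3
```

Request:
{"api": "apply_moves", "payload": {
  "targets": [
    {"translation": [0,0,0],"twist": 0,"hand": 0},
    {"translation": [0,0,0],"twist": 0,"hand": 0}
  ]
}}

```text
time: 21.6
tool_pos: [0.4304, -0.1013, 0.0373]
tool_rot: [-0.0, 0.042, 0.999, 0.0]
contact_force: [-0.3, -1.0, -1.2]
gripper_width: 0.194
grasp_force: 60.3
```

```bash
python3 - <<'E'
from h import *
p,M=tcp(); s=state()
a=np.radians(-5);X=np.array([np.cos(a),np.sin(a),0]);Y=np.array([-X[1],X[0],0])
y=M[:,1]; x=-M[:,0]  # puller axes ~ -tool x, tool y
hk=p+x*.172+y*.012; hk[2]=p[2]-.0246+.008; print("hook kin",hk.round(4),"riser rel",(hk-[.64,-.082,0])@np.c_[X,Y])
crn=p+x*.175; crn[2]=hk[2]; tip=p+x*.170+y*.022; tip[2]=hk[2]
tiles=[]
for n,(r0,r1,q0,q1),f in (("top",(150,250,255,375),4),("scene",(155,295,150,320),2.3)):
    im=grab_frame(n); c=get_calibration(n); np.save(n+"6.npy",im)
    for q in recognise(n,"hook")[:1]: print(n,np.round(q["point"],4),round(q["score"],2))
    o=cv2.resize(im[r0:r1,q0:q1,::-1],None,fx=f,fy=f,interpolation=cv2.INTER_CUBIC)
    for P in (crn,tip):
        q=(w2px(c,P)[0]-[q0,r0]+.5)*f; cv2.circle(o,tuple(int(v) for v in q),2,(0,0,255),-1)
    for u,v in (((-.0,.11,.072),(-.0,-.11,.072)),((0,0,.072),(.05,0,.072))):
        q=(w2px(c,[np.array([.64,-.082,0])+X*w[0]+Y*w[1]+[0,0,w[2]] for w in (u,v)])-[q0,r0]+.5)*f
        cv2.line(o,*[tuple(int(t) for t in k) for k in q],(0,255,0),1)
    tiles.append(o)
h=max(t.shape[0] for t in tiles); W=[cv2.copyMakeBorder(t,0,h-t.shape[0],0,0,0) for t in tiles]
C=np.hstack(W); C=cv2.resize(C,None,fx=min(1,800/C.shape[1]),fy=min(1,800/C.shape[1])); cv2.imwrite("pics/st6.png",C); print(C.shape)
E
```

```text
t 21.6 p [ 0.4304 -0.1013  0.0373] yawy 85.17 F [-0.3 -1.  -1.2] w 0.194 gf 60.3 tilt [-0.001  0.    -1.   ]
hook kin [ 0.6028 -0.1038  0.0207] riser rel [-0.03518002 -0.02497271]
top [ 0.564  -0.1055  0.0259] 0.68
scene [ 0.5031 -0.106   0.0291] 0.5
(367, 800, 3)
```

```bash
python3 - <<'E'
from h import *
p,M=tcp(); y=M[:,1]; x=-M[:,0]
for n in ("top","scene"):
    c=get_calibration(n); q=regions_of(n,"hook")
    if not q: print(n,"none");continue
    m=q[0]["pixels"]; v,u=np.nonzero(m); W=px2w(c,np.c_[u,v],.0207)
    lx=(W-p)@x; ly=(W-p)@y
    print(n,len(u),q[0]["score"],"along",lx.min(),lx.max())
    for a,b in ((.06,.09),(.09,.12),(.12,.145),(.145,.19)):
        k=(lx>a)&(lx<b); 
        if k.any(): print("  ",a,"lat mean",ly[k].mean().round(4),ly[k].min().round(4),ly[k].max().round(4),k.sum())
E
```

```text
t 21.8 p [ 0.4305 -0.1019  0.0375] yawy 85.09 F [-0.2  0.5 -0.4] w 0.193 gf 60.3 tilt [ 0. -0. -1.]
top none
scene 163 0.75 along 0.009837545906609997 0.18115316515407534
   0.06 lat mean -0.0012 -0.0065 0.0048 13
   0.145 lat mean 0.0035 -0.0069 0.0201 51
```

Request:
{"api": "apply_moves", "payload": {
  "targets": [
    {"translation": [-0.15,-0.02,0],"twist": 0,"hand": 0},
    {"translation": [-0.2,0,0],"twist": 0,"hand": 0},
    {"translation": [-0.2,0,0],"twist": 0,"hand": 0},
    {"translation": [-0.2,0,0],"twist": 0,"hand": 0},
    {"translation": [-0.15,0,0],"twist": 0,"hand": 0},
    {"translation": [-0.1,0,0],"twist": 0,"hand": 0},
    {"translation": [-0.05,0,0],"twist": 0,"hand": 0},
    {"translation": [0,0,0],"twist": 0,"hand": 0}
  ]
}}

```text
time: 22.7
tool_pos: [0.5354, -0.1131, 0.0373]
tool_rot: [-0.0, 0.043, 0.999, -0.0]
contact_force: [-0.0, -0.2, -0.7]
gripper_width: 0.189
grasp_force: 60.3
```

Request:
{"api": "apply_moves", "payload": {
  "targets": [
    {"translation": [-0.04,0,0],"twist": 0,"hand": 0},
    {"translation": [0,0,0],"twist": 0,"hand": 0}
  ]
}}

```text
time: 22.9
tool_pos: [0.539, -0.1134, 0.0373]
tool_rot: [-0.0, 0.043, 0.999, -0.0]
contact_force: [-0.3, 0.4, -1.4]
gripper_width: 0.19
grasp_force: 60.3
```

Request:
{"api": "apply_moves", "payload": {
  "targets": [
    {"translation": [-0.04,0,0],"twist": 0,"hand": 0},
    {"translation": [0,0,0],"twist": 0,"hand": 0}
  ]
}}

```text
time: 23.1
tool_pos: [0.5435, -0.1138, 0.0375]
tool_rot: [0.0, 0.043, 0.999, -0.0]
contact_force: [-0.3, 0.3, -1.7]
gripper_width: 0.181
grasp_force: 60.3
```

Request:
{"api": "apply_moves", "payload": {
  "targets": [
    {"translation": [-0.04,0,0],"twist": 0,"hand": 0},
    {"translation": [0,0,0],"twist": 0,"hand": 0}
  ]
}}

```text
time: 23.3
tool_pos: [0.5476, -0.1142, 0.0375]
tool_rot: [0.0, 0.043, 0.999, -0.0]
contact_force: [0.1, -0.3, -0.2]
gripper_width: 0.191
grasp_force: 60.3
```

Request:
{"api": "apply_moves", "payload": {
  "targets": [
    {"translation": [-0.04,0,0],"twist": 0,"hand": 0},
    {"translation": [0,0,0],"twist": 0,"hand": 0}
  ]
}}

```text
time: 23.5
tool_pos: [0.5512, -0.1145, 0.0372]
tool_rot: [-0.0, 0.043, 0.999, 0.0]
contact_force: [-2.4, 0.1, -1.5]
gripper_width: 0.191
grasp_force: 60.3
```

Request:
{"api": "apply_moves", "payload": {
  "targets": [
    {"translation": [-0.03,0,0],"twist": 0,"hand": 0},
    {"translation": [0,0,0],"twist": 0,"hand": 0}
  ]
}}

```text
time: 23.7
tool_pos: [0.5539, -0.1148, 0.037]
tool_rot: [-0.001, 0.043, 0.999, 0.0]
contact_force: [-1.9, -0.7, -2.1]
gripper_width: 0.191
grasp_force: 60.3
```

Request:
{"api": "apply_moves", "payload": {
  "targets": [
    {"translation": [-0.03,0,0],"twist": 0,"hand": 0},
    {"translation": [0,0,0],"twist": 0,"hand": 0}
  ]
}}

```text
time: 23.9
tool_pos: [0.5572, -0.115, 0.0372]
tool_rot: [-0.0, 0.043, 0.999, 0.0]
contact_force: [-2.6, -0.7, -1.9]
gripper_width: 0.192
grasp_force: 60.3
```

Contact with the front wall holds steady at about -2.4 N. I'll back off 6 mm and slide sideways into the eye.

Request:
{"api": "apply_moves", "payload": {
  "targets": [
    {"translation": [0.06,0,0],"twist": 0,"hand": 0},
    {"translation": [0,0,0],"twist": 0,"hand": 0},
    {"translation": [0,0.06,0],"twist": 0,"hand": 0},
    {"translation": [0,0.06,0],"twist": 0,"hand": 0},
    {"translation": [0,0,0],"twist": 0,"hand": 0}
  ]
}}

```text
time: 24.4
tool_pos: [0.5524, -0.1016, 0.0374]
tool_rot: [0.0, 0.042, 0.999, 0.0]
contact_force: [-0.2, -0.0, -1.0]
gripper_width: 0.193
grasp_force: 60.3
```

Request:
{"api": "apply_moves", "payload": {
  "targets": [
    {"translation": [0,0.06,0],"twist": 0,"hand": 0},
    {"translation": [0,0,0],"twist": 0,"hand": 0}
  ]
}}

```text
time: 24.6
tool_pos: [0.5528, -0.0958, 0.0373]
tool_rot: [0.0, 0.043, 0.999, 0.0]
contact_force: [-0.4, 0.0, -0.5]
gripper_width: 0.193
grasp_force: 60.3
```

Request:
{"api": "apply_moves", "payload": {
  "targets": [
    {"translation": [0,0.06,0],"twist": 0,"hand": 0},
    {"translation": [0,0,0],"twist": 0,"hand": 0}
  ]
}}

```text
time: 24.8
tool_pos: [0.5532, -0.0899, 0.0372]
tool_rot: [-0.0, 0.043, 0.999, 0.0]
contact_force: [0.9, 0.6, -1.3]
gripper_width: 0.195
grasp_force: 60.3
```

Request:
{"api": "apply_moves", "payload": {
  "targets": [
    {"translation": [0.05,0,0],"twist": 0,"hand": 0},
    {"translation": [0.05,0,0],"twist": 0,"hand": 0},
    {"translation": [0.05,0,0],"twist": 0,"hand": 0},
    {"translation": [0.05,0,0],"twist": 0,"hand": 0}
  ]
}}

```text
time: 25.2
tool_pos: [0.5333, -0.0889, 0.0376]
tool_rot: [0.001, 0.043, 0.999, -0.0]
contact_force: [1.8, 0.8, -2.0]
gripper_width: 0.189
grasp_force: 60.3
```

Request:
{"api": "apply_moves", "payload": {
  "targets": [
    {"translation": [0.05,0,0],"twist": 0,"hand": 0},
    {"translation": [0.05,0,0],"twist": 0,"hand": 0},
    {"translation": [0.05,0,0],"twist": 0,"hand": 0}
  ]
}}

```text
time: 25.5
tool_pos: [0.518, -0.0876, 0.0375]
tool_rot: [0.0, 0.043, 0.999, -0.0]
contact_force: [1.7, 0.7, -1.2]
gripper_width: 0.196
grasp_force: 60.3
```

Request:
{"api": "apply_moves", "payload": {
  "targets": [
    {"translation": [0.08,0,0],"twist": 0,"hand": 0},
    {"translation": [0.1,0,0],"twist": 0,"hand": 0},
    {"translation": [0.1,0,0],"twist": 0,"hand": 0},
    {"translation": [0.1,0,0],"twist": 0,"hand": 0},
    {"translation": [0.1,0,0],"twist": 0,"hand": 0},
    {"translation": [0.1,0,0],"twist": 0,"hand": 0}
  ]
}}

```text
time: 26.1
tool_pos: [0.4596, -0.0825, 0.0373]
tool_rot: [0.0, 0.043, 0.999, -0.0]
contact_force: [2.4, -0.5, -2.4]
gripper_width: 0.191
grasp_force: 60.3
```

Request:
{"api": "apply_moves", "payload": {
  "targets": [
    {"translation": [0.1,0,0],"twist": 0,"hand": 0},
    {"translation": [0.1,0,0],"twist": 0,"hand": 0},
    {"translation": [0.1,0,0],"twist": 0,"hand": 0},
    {"translation": [0.1,0,0],"twist": 0,"hand": 0},
    {"translation": [0.07,0,0],"twist": 0,"hand": 0},
    {"translation": [0,0,0],"twist": 0,"hand": 0},
    {"translation": [0,0,0],"twist": 0,"hand": 0}
  ]
}}

```text
time: 26.8
tool_pos: [0.4131, -0.0784, 0.037]
tool_rot: [-0.001, 0.043, 0.999, 0.0]
contact_force: [0.2, 0.3, -2.2]
gripper_width: 0.189
grasp_force: 60.3
```

```bash
python3 - <<'E'
from h import *
p,M=tcp()
O=np.array([.64,-.084,0]);a=np.radians(-5);X=np.array([np.cos(a),np.sin(a),0]);Y=np.array([-X[1],X[0],0])
for n in("top","scene"):
    im=grab_frame(n); np.save(n+"7.npy",im); c=get_calibration(n)
    for k in("eye","tray"):
        for q in recognise(n,k)[:1]: print(n,k,np.round(q["point"],3),round(q["score"],2),((q["point"]-O)@np.c_[X,Y]).round(3))
    for q in regions_of(n,"tray")[:1]:
        v,u=np.nonzero(q["pixels"]);W=(px2w(c,np.c_[u,v],.037)-O)@np.c_[X,Y];print(n,"tray mask",len(u),W.min(0).round(3),W.max(0).round(3),round(q["score"],2))
E
```

```text
t 26.8 p [ 0.4131 -0.0784  0.037 ] yawy 85.09 F [ 0.2  0.3 -2.2] w 0.189 gf 60.3 tilt [-0.001  0.    -1.   ]
top eye [ 0.574 -0.419  0.015] 0.74 [-0.036 -0.339]
top tray [ 0.628 -0.084  0.013] 0.98 [-0.012 -0.001]
top tray mask 611 [-0.042 -0.054] [0.007 0.055] 0.61
scene eye [ 0.613 -0.08   0.014] 0.93 [-0.027  0.001]
scene tray [ 0.615 -0.08   0.018] 0.94 [-0.025  0.001]
scene tray mask 457 [-0.06  -0.052] [-0.002  0.069] 0.57
```

Request:
{"api": "apply_moves", "payload": {
  "targets": [
    {"translation": [0.05,0,0],"twist": 0,"hand": 0},
    {"translation": [0.03,0,0],"twist": 0,"hand": 0},
    {"translation": [0,0,0],"twist": 0,"hand": 0},
    {"translation": [0,0,0],"twist": 0,"hand": 0},
    {"translation": [0,0,0],"twist": 0,"hand": 0}
  ]
}}

```text
time: 27.7
tool_pos: [0.4056, -0.0778, 0.0373]
tool_rot: [-0.0, 0.043, 0.999, 0.0]
contact_force: [1.2, 0.3, -1.8]
gripper_width: 0.188
grasp_force: 60.3
```

Request:
{"api": "apply_moves", "payload": {
  "targets": [
    {"translation": [-0.06,0,0],"twist": 0,"hand": 0},
    {"translation": [0,0,0],"twist": 0,"hand": 0},
    {"translation": [0,-0.06,0],"twist": 0,"hand": 0},
    {"translation": [0,-0.06,0],"twist": 0,"hand": 0},
    {"translation": [0,0,0],"twist": 0,"hand": 0}
  ]
}}

```text
time: 28.2
tool_pos: [0.4106, -0.091, 0.0373]
tool_rot: [-0.0, 0.043, 0.999, -0.0]
contact_force: [-0.3, -0.1, -1.1]
gripper_width: 0.192
grasp_force: 60.3
```

Request:
{"api": "apply_moves", "payload": {
  "targets": [
    {"translation": [0,-0.08,0],"twist": 0,"hand": 0},
    {"translation": [0,-0.1,0],"twist": 0,"hand": 0},
    {"translation": [0,-0.15,0],"twist": 0,"hand": 0},
    {"translation": [0,-0.2,0],"twist": 0,"hand": 0},
    {"translation": [0,-0.2,0],"twist": 0,"hand": 0},
    {"translation": [0,-0.1,0],"twist": 0,"hand": 0},
    {"translation": [0,0,0],"twist": 0,"hand": 0}
  ]
}}

```text
time: 28.9
tool_pos: [0.4036, -0.1743, 0.0375]
tool_rot: [0.0, 0.044, 0.999, -0.0]
contact_force: [-1.1, -0.3, -1.1]
gripper_width: 0.195
grasp_force: 60.3
```

```bash
python3 - <<'E'
from h import *
p,M=tcp()
O=np.array([.64,-.084,0]);a=np.radians(-5);X=np.array([np.cos(a),np.sin(a),0]);Y=np.array([-X[1],X[0],0])
n="top"; im=grab_frame(n); c=get_calibration(n); cc=get_calibration("scene"); im2=grab_frame("scene")
cv2.imwrite("pics/s8.png",np.hstack([cv2.resize(im[130:330,240:400,::-1],None,fx=2.5,fy=2.5,interpolation=cv2.INTER_CUBIC),cv2.resize(im2[140:340,150:310,::-1],None,fx=2.5,fy=2.5,interpolation=cv2.INTER_CUBIC)]))
for q in regions_of(n,"tray")[:1]:
    v,u=np.nonzero(q["pixels"]);W=(px2w(c,np.c_[u,v],.037)-O)@np.c_[X,Y];print(n,"tray mask",len(u),W.min(0).round(3),W.max(0).round(3),round(q["score"],2))
E
```

```text
t 28.9 p [ 0.4036 -0.1743  0.0375] yawy 84.95 F [-1.1 -0.3 -1.1] w 0.195 gf 60.3 tilt [ 0. -0. -1.]
top tray mask 744 [-0.066 -0.053] [0.007 0.055] 0.77
```

View pics/s8.png

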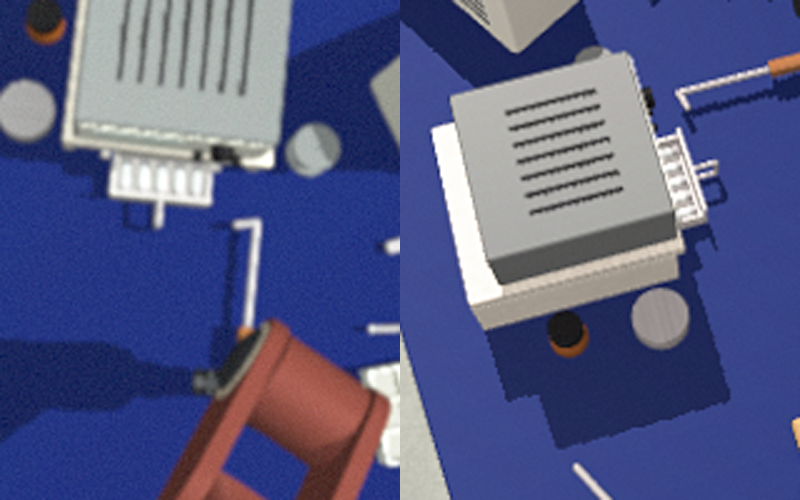

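The tray is out, with its front wall at about (160,203) and its eye at (157,225) in the left crop. The free hook is at (245,222), well to the right of the eye. I'll lay the puller down and release it.

Request:
{"api": "apply_moves", "payload": {
  "targets": [
    {"translation": [0,0,0.06],"twist": 0,"hand": 0},
    {"translation": [0,0,0.06],"twist": 0,"hand": 0},
    {"translation": [0,0,0],"twist": 0,"hand": 0},
    {"translation": [0,0,0],"twist": 0,"hand": 0.25},
    {"translation": [0,0,0],"twist": 0,"hand": 0.45},
    {"translation": [0,0,0],"twist": 0,"hand": 0.45},
    {"translation": [0,0,0],"twist": 0,"hand": 0.45}
  ]
}}

```text
time: 29.75
tool_pos: [0.4037, -0.173, 0.0254]
tool_rot: [0.0, 0.043, 0.999, -0.0]
contact_force: [-0.4, 0.4, 0.2]
gripper_width: 0.447
grasp_force: 0.0
```

Request:
{"api": "apply_moves", "payload": {
  "targets": [
    {"translation": [0,0,-0.15],"twist": 0,"hand": 0.45},
    {"translation": [0,0,-0.3],"twist": 0,"hand": 0.45},
    {"translation": [0,0,-0.4],"twist": 0,"hand": 0.6},
    {"translation": [0,0,-0.4],"twist": 0,"hand": 0.6},
    {"translation": [0,0,0],"twist": 0,"hand": 0.6},
    {"translation": [0,0,0],"twist": 0,"hand": 0.6}
  ]
}}

```text
time: 30.35
tool_pos: [0.4043, -0.1735, 0.1516]
tool_rot: [0.001, 0.043, 0.999, -0.001]
contact_force: [0.2, 0.2, -0.2]
gripper_width: 0.599
grasp_force: 0.0
```

```bash
python3 - <<'E'
from h import *
p,M=tcp()
for n in("top","scene"):
    im=grab_frame(n); c=get_calibration(n)
    for k in ("hook","puller","tray"):
        for q in recognise(n,k)[:1]: print(n,k,np.round(q["point"],3),round(q["score"],2))
im=grab_frame("wrist")
for q in recognise("wrist","puller")[:1]: print("wrist",np.round(q["point"],3),round(q["score"],2))
E
```

```text
t 30.35 p [ 0.4043 -0.1735  0.1516] yawy 85.08 F [ 0.2  0.2 -0.2] w 0.599 gf 0.0 tilt [ 0.003 -0.002 -1.   ]
top hook [ 0.472 -0.175  0.011] 0.84
top puller [ 0.467 -0.18   0.015] 0.5
top tray [ 0.624 -0.083  0.012] 0.59
scene hook [ 0.612 -0.081  0.014] 0.67
scene tray [ 0.613 -0.079  0.015] 0.83
wrist [ 0.447 -0.174  0.014] 0.8
```

The puller is flat on the bench and released, and the tray is out. I'm handing the job in.

```bash
python3 -c "
from plant import *
print(job_done())"
```

```text
the job is handed in; nothing more can be done
None
```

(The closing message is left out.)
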